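# Tug-test three instrument cases and snap the loose catches

## Task

Work along the row of three instrument cases from left to right (as seen from the robot): pull each lid firmly outward by its bar handle to find out whether its catch holds. Where a lid lifts, let it back down shut and press its catch down until it snaps; leave the catches of lids that hold alone. Finish with all three lids shut and all three catches snapped, and without shifting the can, mug or tape measure.

Things in the scene. Friction and masses are not known exactly. Their poses are not given: they have to be found in the camera images.
- case_a: One of three alike grey cases on 30-degree steel rests, fixed, in a row (left/middle/right order and yaw to 15 deg vary). Lid 130 deep x 124 wide, case 50 thick. Origin on the table under its centre; x level from front (low edge, catch, robot side) to back, y across, z up. In this frame the lid's outward normal is (-0.5,0,0.866), up-slope (0.866,0,0.5). At least one of the three catches does not hold; which is unknown.
- lid_a_handle (a point): Black bar handle on case_a's lid, its centre: 76 long across the case (case y), 10 thick up-slope, 14 tall, open beneath; 24 mm out from the lid top, at (-0.037,0,0.110) of the case frame when shut. Loose lid: lifts freely 2 mm, then pushes its catch aside, up to 15 mm, at 3 to 8 N. Fastened lid: under 1.5 mm of play, holds to about 30 N, beyond which it pops. A pull of 10 to 15 N tells them apart.
- lid_a: Lid of case_a with its handle, 130 x 124 x 20 mm; origin on its hinge line, which runs along the case's y at the high back edge, through (0.040,0,0.106) of the case frame, 77 mm from the handle point. It swings up, a stay stops it at 0.2 rad, and it falls shut when let go.
- catch_a: Steel flap catch of case_a: plate 40 wide (case y), 44 long, hinged at the case's low front edge, folding up the slope over the lid's front; its inner end is 31 mm short of the handle bar. Origin on its hinge line, at (-0.091,0,0.051) of the case frame. When loose it may be pushed aside by the lid and springs back over it.
- catch_a_pad (a point): Top of the thumb pad on catch_a, 34 mm from its hinge: press here along the lid's inward normal, with closed fingers. Snapped shut it lies at (-0.065,0,0.0746) of the case frame, 7.3 mm out from the lid top; a loose catch stands 5 mm proud of that (4 mm in height). About 7 N pushes it past its click onto a firm stop.
- case_b: Another of the three alike cases: same sizes, slope and frame as case_a.
- lid_b_handle (a point): Handle bar of case_b's lid: as lid_a_handle.
- lid_b: Lid of case_b: as lid_a.
- catch_b: Flap catch of case_b: as catch_a.
- catch_b_pad (a point): Thumb pad of catch_b: as catch_a_pad, same place in its own case frame.
- case_c: Another of the three alike cases: same sizes, slope and frame as case_a.
- lid_c_handle (a point): Handle bar of case_c's lid: as lid_a_handle.
- lid_c: Lid of case_c: as lid_a.
- catch_c: Flap catch of case_c: as catch_a.
- catch_c_pad (a point): Thumb pad of catch_c: as catch_a_pad, same place in its own case frame.
- spray_can: Bystander: aerosol can standing upright, 58 mm diameter, 211 mm tall, in front of a gap between cases; origin at the centre of its base.
- mug: Bystander: mug, 82 mm diameter, 114 mm with its handle, 101 mm tall, in front of the other gap; origin at the centre of its base.
- tape_measure: Bystander: tape measure, 34 x 72 x 73 mm, standing behind the cases; origin at the centre of its base.
There are look-alikes about, which are no part of the job. What is shaped like the case_b but orange is not meant.

How it is judged:
By the outcome, as a careful person would: the job done as asked, in the order asked, and still so for the second after the job is handed in, with the robot touching nothing.
It also fails if it takes over 67 s, if anything falls off the work surface, if the arm or the gripper's body presses on something with over 40 N, if the wrist force passes 120 N, or if a joint passes its speed limit or range.

## Robot

A 6-joint arm with a two-finger parallel gripper is mounted at the origin on the work surface; the furniture and walls round the work are solid. World frame = base frame: x ahead of the robot, y to its left, z up, the work surface at z = 0. Lengths are in mm, angles in rad, forces in N, time in s.
With the tool pointing down it reaches from about 300 to 750 mm from the base axis. Payload 8.5 kg.
Tool frame: the origin (TCP) lies at the very end of the fingers, on their centre line; the grasp point (between the pads) lies 19 mm behind it; z points along the fingers, y is the line along which they close (so a half turn about z gives the same grasp; the last joint's range is limited). The gripper opens to 85 mm and grips with 20 to 120 N. Pads are 22 mm wide; open, the fingers measure 114 mm over their backs; the gripper's body (76 mm by 85 mm) begins 54 mm behind the grasp point. The pads swing forward as they close: fully open they stand 13 mm farther back than shut.
Start: joints at [0.954, 0.381, 1.297, -0, 1.464, -0.215], TCP at [215.081, 506.182, 231.322] pointing down, gripper open.
Joint ranges: [-3.11, 3.11], [-0.89, 2.33], [0.22, 2.48], [-1.42, 4.56], [0.17, 2.85], [-2.88, 2.88]. Speed limits (rad/s): [2.39, 2.39, 3.14, 3.14, 3.14, 3.14].

## Interface

Orientations are given as a unit quaternion [x, y, z, w].
In Python, from bench import manip, vision, ticket gives the robot as it stands.
- The arm moves only by the tool send_rows, never from a script. Its arguments are lists of equal length, an entry for each row: "delta_pos": the shift along the tool's x, y, z in cm, a list of three; "yaw": the turn about the tool's z in rad; "grip": the opening, from -1 (shut) to 1 (fully open). A call has 1 to 12 rows; each row is the pose to reach, as a shift and turn from the pose commanded when the call began, along the tool's axes at that moment; what a row does not reach only later rows make up. A row lasts 1/10 s, in which the tool goes at most 50 mm and 8.59 degrees, less where a joint would pass 70% of its speed; a pose out of reach is approached as far as the arm can. A call with a gripper value outside its range is refused whole. The fingers move at their own pace and stop on an object; "force" is the grip in N (left out, the last holds). Time passes only in rows, so rows that repeat a pose let the fingers close. It gives the time, the measured TCP pose, the force, the opening and the grip force at its end, in the units of the state.
- manip.state(): the state, without advancing time (a new reading comes with each control period).
- vision.grab_frame(name): name is "side" or "top" or "wrist"; returns a dict with "pixels" (480x640x3 uint8, red, green, blue), "range_z" (480x640 float32, mm along the optical axis (not along the pixel's ray), 0 where there is no reading), "intrinsics" (3x3 intrinsics, pixels), "R" (3x3) and "t" (3): a world point X has camera coordinates R X + t; the wrist camera has in their place "mount" (4x4, takes a point from camera to tool coordinates, whose origin is the TCP and whose axes are the flange's). Camera axes: x right, y down, z forward; pixel columns grow to the right and rows downward; lengths in mm; the calibration is good to about 2 mm. A picture is of the moment at which its call begins: read the wrist's pose just before it.
- ticket.hand_in(): hands the job in; it is judged then, once.
The state is a dict: "clock": time; "q": joint angles; "joint_velocities": joint speeds; "joint_torque": joint torques, N m; "position": TCP position; "tcp_rot": TCP orientation; "ft_force": force on the tool from outside, world axes, zero at the start; "torque": the same for the moment, N m; "width": finger opening in mm; "grip_force": force on a finger pad.
Only numpy, scipy, OpenCV 4.12 (cv2) and the standard library are available. Lean on these libraries where they do the work, as an engineer would, in place of code of your own. Each camera call takes 0.05 s, during which the arm holds its last target. There are 200 camera calls.

## Working session

There is one attempt and no reset: what is moved stays moved. The work goes in short steps, Python scripts to look and compute and a tool call to move; the robot and the scene stay as the last step left them, time stands still between calls to the robot, and variables do not carry over. Pictures are saved under pics/ and viewed, at most 10 in all, crops included, and the job is handed in when it is done.

Besides the shell and the picture viewer there is one more tool, called after "Request:" as name(argument=value, ...), one argument or row to a line, values as JSON. send_rows: Moves the arm, as the interface text tells. Its arguments: {"type":"object","properties":{"delta_pos":{"type":"array","items":{"type":"array","items":{"type":"number"}}},"yaw":{"type":"array","items":{"type":"number"}},"grip":{"type":"array","items":{"type":"number"}},"force":{"type":"number"}},"required":["delta_pos","yaw","grip"]}

```bash
mkdir -p pics; ls; python3 - <<'E'
from bench import manip, vision
import cv2,numpy as np
s=manip.state();print({k:np.round(v,3).tolist() for k,v in s.items()})
for n in ("side","top"):
    f=vision.grab_frame(n);cv2.imwrite(f"pics/{n}0.png",f["pixels"][:,:,::-1]);np.savez(f"{n}0.npz",**f)
    print(n,f["intrinsics"].tolist(),np.round(f["R"],4).tolist(),np.round(f["t"],1).tolist(),(f["range_z"]>0).mean())
E
```

```text
pics
{'clock': 0.0, 'q': [0.954, 0.381, 1.298, 0.0, 1.464, -0.215], 'joint_velocities': [-0.001, -0.001, 0.001, 0.0, 0.001, -0.0], 'joint_torque': [-0.001, -44.847, -23.128, -0.0, 0.005, -0.0], 'position': [214.913, 505.947, 230.7], 'tcp_rot': [0.2, 0.98, -0.001, -0.0], 'ft_force': [0.432, 0.321, 1.302], 'torque': [-0.042, 0.018, 0.036], 'grip_force': 0.0, 'width': 85.461}
side [[439.03375353800317, 0.0, 321.31084582072333], [0.0, 439.03375353800317, 245.9010903377034], [0.0, 0.0, 1.0]] [[0.9437, -0.3308, 0.005], [-0.215, -0.6248, -0.7505], [0.2514, 0.7072, -0.6608]] [-500.3, 181.5, 1007.2] 0.9958756510416666
top [[538.598644997904, 0.0, 313.4069425925262], [0.0, 538.598644997904, 246.9374396674369], [0.0, 0.0, 1.0]] [[-0.0089, -1.0, 0.002], [-0.982, 0.0084, -0.1887], [0.1886, -0.0037, -0.982]] [-0.0, 523.0, 1456.7] 0.995791015625
```

View pics/top0.png

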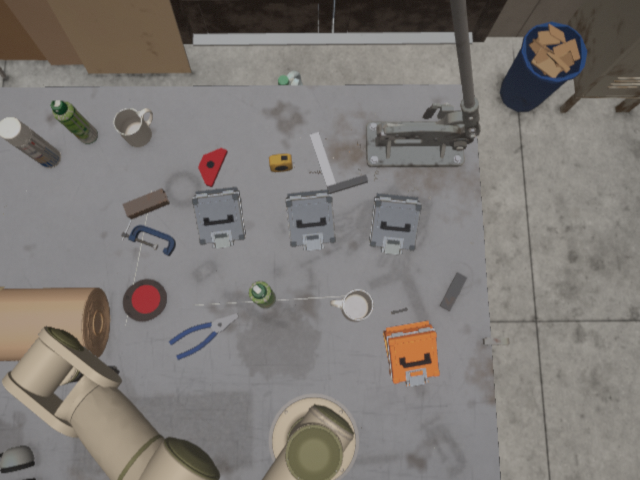

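View pics/side0.png

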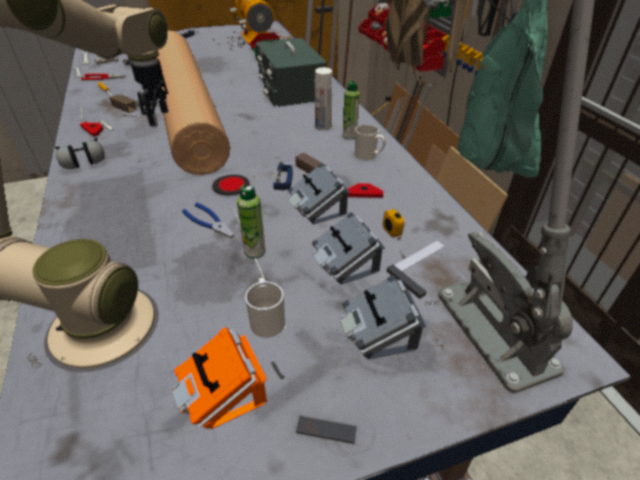

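The top view shows the grey cases with handles at about (217,220), (313,224) and (396,228). The can is at (261,293), the mug at (357,305) and the tape at (281,161). The orange decoy is at (412,352). The side view agrees. Next I'll measure the handles.

```bash
cat > h.py <<'E'
import numpy as np, cv2
from scipy.spatial.transform import Rotation as Ro
def cloud(f,Rt=None):
    z=f["range_z"].astype(float);K=f["intrinsics"];v,u=np.mgrid[:480,:640]
    P=np.stack([(u-K[0,2])/K[0,0]*z,(v-K[1,2])/K[1,1]*z,z],-1)
    if Rt is None: return (P-f["t"])@f["R"]
    return P@Rt[:3,:3].T+Rt[:3,3]
def handles(f,P,zlo=95,zhi=130,vmax=60):
    px=f["pixels"].astype(int)
    m=(px.max(-1)<vmax)&(P[...,2]>zlo)&(P[...,2]<zhi)&(f["range_z"]>0)
    n,l,st,c=cv2.connectedComponentsWithStats(m.astype(np.uint8),connectivity=8)
    out=[]
    for i in range(1,n):
        if st[i,4]<25: continue
        Q=P[l==i]; r=cv2.minAreaRect(Q[:,:2].astype(np.float32))
        d=np.linalg.svd(Q[:,:2]-Q[:,:2].mean(0))[2][0]; d*=np.sign(d[1])
        out.append((st[i,4],c[i].round(),Q.mean(0).round(1),np.round(r[0],1),np.round(r[1],1),np.degrees(np.arctan2(-d[0],d[1])).round(1)))
    return out
E
python3 - <<'E'
from h import *
for n in ("top","side"):
    f=dict(np.load(n+"0.npz"));P=cloud(f)
    print(n);[print(*o) for o in handles(f,P,90,140,70)]
    # lid points in regions: grey, plane points
    if n=="top":
        for (u,v) in ((218,205),(311,208),(397,213),(261,293),(357,305),(281,161)):print(u,v,P[v,u].round(1))
E
```

```text
top
25 [ 72. 124.] [858.4 657.  134.3] [857.8 658.2] [10.9 33.9] 27.0
33 [ 76. 129.] [856.6 661.2 102.1] [857.7 661.6] [ 9.9 34.5] 18.6
132 [218. 221.] [585.9 253.4 110. ] [590.3 254.7] [25.3 78.5] 6.6
119 [311. 224.] [575.6   1.  111.7] [580.    1.3] [23.5 78.2] 7.0
122 [396. 227.] [ 563.7 -227.1  110.6] [ 567.1 -227.3] [77.8 24.6] -6.1
118 [416. 362.] [ 208.  -266.1  110.3] [ 210.8 -265.7] [21.  76.2] 9.2
218 205 [630.5 254.8 107.8]
311 208 [619.7   1.2 108.9]
397 213 [ 606.  -234.    99.8]
261 293 [377.9 125.3 213.7]
357 305 [ 363.5 -126.2    6.5]
281 161 [771.2  85.8  63.7]
side
29 [290.   1.] [1122.6 2310.9  113.3] [1121.8 2306.6] [77.2 45.2] -84.3
26 [387.   1.] [1748.2 2163.2  101.7] [1748.4 2168.6] [143.4  15.8] -1.3
202 [260.  24.] [ 819.  1857.7  114.6] [ 821.  1855.9] [ 38.4 138.6] 88.2
183 [440.  25.] [1749.1 1500.7  118.3] [1747.9 1505.2] [ 26.5 243.4] -0.3
217 [409.  43.] [1448.3 1291.4  113.9] [1444.7 1363.3] [105.4 248.9] 0.9
71 [390.  36.] [1404.5 1417.   114.4] [1407.8 1421.9] [66.2 24.7] 8.3
31 [485.  51.] [1713.4 1031.4  125.7] [1725.1 1048.2] [152.3  15.2] -35.6

[... 644 characters left out ...]
. 228.] [370.2 111.1 103.5] [372.6 109.9] [ 9.9 39.3] 62.4
117 [341. 239.] [575.2 -11.5 109.4] [5.784e+02 1.000e-01] [24.8 78.6] 8.7
45 [369. 246.] [632.7 -55.2 106.1] [628.7 -54.5] [38.9  8.2] -87.4
295 [489. 288.] [ 819.1 -270.1  110.8] [ 816.5 -286.2] [171.8  26.3] -1.8
790 [117. 306.] [ 64.8 -70.3 118.8] [ 63.5 -57.4] [127.5  51. ] -46.6
208 [374. 307.] [ 561.4 -236.9  109.3] [ 565.9 -230.2] [81.2 26.1] -4.6
30 [  4. 297.] [-162.    41.1  110.6] [-159.5   37.8] [11.1 35.9] 47.7
64 [406. 323.] [ 606.6 -295.   106.6] [ 601.6 -294.4] [ 4.8 42.1] 82.7
372 [542. 344.] [ 822.4 -431.4  116.8] [ 812.5 -426.3] [33.6 94.6] 65.8
262 [203. 371.] [ 207.9 -274.   110.3] [ 210.4 -268.8] [22.4 76.5] 9.4
```

```bash
cat >> h.py <<'E'
def go(s,X,th=None):
    """delta (cm, tool axes) to world X, and yaw so that tool y points at world angle th deg"""
    R=Ro.from_quat(s["tcp_rot"]).as_matrix()
    d=R.T@(np.array(X)-s["position"])/10
    a=np.degrees(np.arctan2(R[1,1],R[0,1]))
    print("delta",d.round(2),"yaw",None if th is None else np.round(np.radians((a-th+180)%360-180),3), "ynow",a.round(2))
def wristcloud(f,s):
    T=np.eye(4);T[:3,:3]=Ro.from_quat(s["tcp_rot"]).as_matrix();T[:3,3]=s["position"]
    return cloud(f,T@f["mount"])
E
python3 - <<'E'
from h import *
from bench import manip,vision
s=manip.state();f=vision.grab_frame("wrist");print(f["mount"].round(3).tolist(),f["intrinsics"].round(1).tolist())
cv2.imwrite("pics/w0.png",f["pixels"][:,:,::-1])
go(s,[530,254,300],6.6)
E
```

```text
[[-0.0, -0.953, -0.302, 77.457], [1.0, -0.001, 0.001, 0.154], [-0.001, -0.302, 0.953, -141.783], [0.0, 0.0, 0.0, 1.0]] [[333.6, 0.0, 314.2], [0.0, 333.6, 235.3], [0.0, 0.0, 1.0]]
delta [-38.85 -10.88  -6.92] yaw 1.054 ynow 66.98
```

View pics/w0.png

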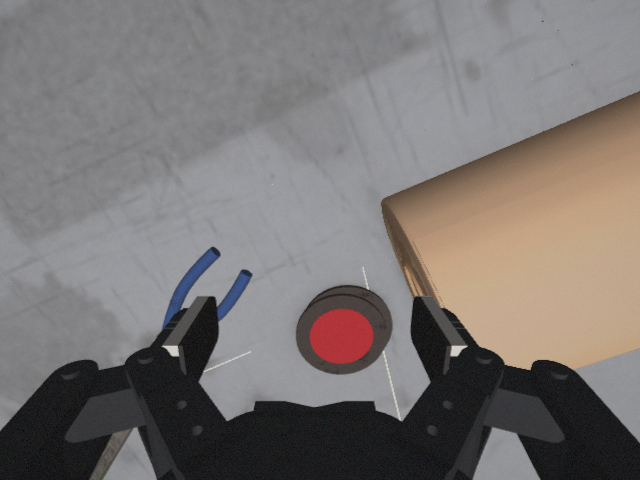

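The wrist view shows the fingers in the lower half, with the space above them clear. I'll move over the left case with the tool y axis along the case x axis.

```bash
python3 - <<'E'
from h import *
from bench import manip
s=manip.state();go(s,[570,205,300],6.6)
E
```

```text
delta [-44.45 -13.83  -6.91] yaw 1.054 ynow 66.98
```

Request:
send_rows(
  delta_pos=[
    [-4, -1, -5],
    [-8, -2.5, -7],
    [-13, -4, -7],
    [-17, -5.3, -7],
    [-22, -7, -7],
    [-26, -8.1, -7],
    [-31, -9.6, -7],
    [-35, -11, -7],
    [-40, -12.5, -7],
    [-44.5, -13.8, -7],
    [-44.5, -13.8, -7],
    [-44.5, -13.8, -7],
  ],
  yaw=[0.1, 0.24, 0.38, 0.52, 0.66, 0.8, 0.94, 1.054, 1.054, 1.054, 1.054, 1.054],
  grip=[-0.2, -0.2, -0.2, -0.2, -0.2, -0.2, -0.2, -0.2, -0.2, -0.2, -0.2, -0.2],
  force=60,
)

```text
clock: 1.35
position: [571.1, 204.4, 300.5]
tcp_rot: [0.666, 0.746, -0.001, -0.001]
ft_force: [0.2, 0.6, 0.2]
width: 33.8
grip_force: 0.0
```

```bash
cat > look.py <<'E'
from h import *
from bench import manip,vision
import sys
s=manip.state();f=vision.grab_frame("wrist");P=wristcloud(f,s)
print(s["clock"],s["position"].round(1) if hasattr(s["position"],"round") else s["position"],s["width"],np.round(s["q"],2))
cv2.imwrite(f"pics/{sys.argv[1]}.png",f["pixels"][:,:,::-1]);np.savez(sys.argv[1]+".npz",P=P,**f)
[print(*o) for o in handles(f,P,95,135,60) if o[0]>150]
E
python3 look.py wL
```

```text
1.35 [571.1 204.4 300.5] 33.809899112132086 [0.15 0.45 0.99 0.   1.71 0.04]
1038 [333. 157.] [583.1 258.4 112.9] [586.3 257. ] [20.2 75.1] 6.3
632 [299. 370.] [574.6   8.1 111.1] [577.3   4.3] [19.6 73.7] 5.6
```

View pics/wL.png

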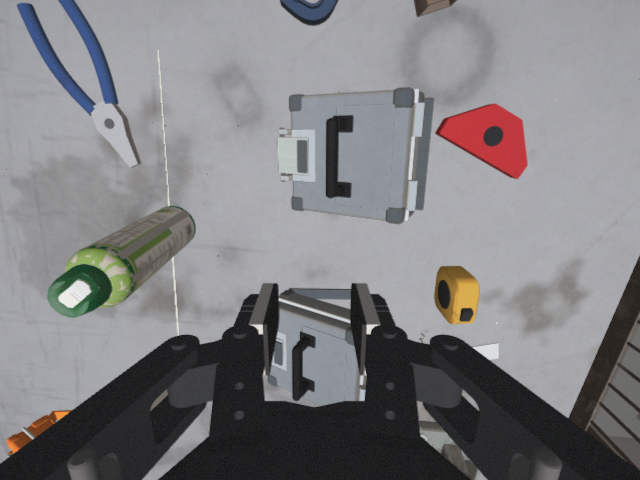

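The left case is clear of the fingers: its catch is at (295,153) and its bar at (333,157). I'll fit the lid plane, bar and catch relative to it.

```bash
cat > fit.py <<'E'
from h import *
import sys
def fit(name,c0,th0):
    d=np.load(name+".npz");P=d["P"];px=d["pixels"].astype(int);ok=d["range_z"]>0
    t=np.radians(th0);ex=np.array([np.cos(t),np.sin(t),0]);ey=np.array([-np.sin(t),np.cos(t),0])
    q=P-np.array(c0);X=q@ex;Y=q@ey
    lid=ok&(abs(Y)<55)&(X>-15)&(X<75)&(px.min(-1)>70)&(P[...,2]>70)&(P[...,2]<140)
    Q=P[lid]
    for _ in range(4):
        m=Q.mean(0);n=np.linalg.svd(Q-m,full_matrices=False)[2][2];n*=np.sign(n[2]);r=(Q-m)@n;Q=Q[abs(r)<max(2,np.median(abs(r))*3)]
    D=(P-m)@n
    bar=ok&(px.max(-1)<60)&(abs(Y)<50)&(abs(X)<40)&(D>26)&(D<38)
    B=P[bar];r=cv2.minAreaRect(B[:,:2].astype(np.float32));v=np.linalg.svd((B-B.mean(0))[:,:2])[2][0];v*=np.sign(v[1])
    yaw=np.degrees(np.arctan2(-v[0],v[1]))
    print(name,"n",n.round(3),"tilt",np.degrees(np.arccos(n[2])).round(1),"nyaw",np.degrees(np.arctan2(-n[1],-n[0])).round(1),"bar yaw",yaw.round(1),"rect",np.round(r,1) if 0 else r[0],r[1],"topmean",B.mean(0).round(1),"D",np.median(D[bar]).round(1),len(B))
    # lateral extents
    t=np.radians(yaw);ex=np.array([np.cos(t),np.sin(t),0]);ey=np.array([-np.sin(t),np.cos(t),0])
    s=(B@ey);print("bar y mid",(np.percentile(s,1)+np.percentile(s,99))/2-s.mean())
    bc=B.mean(0)-7*n; print("bar centre",bc.round(1))
    q=P-bc;X=q@ex;Y=q@ey
    for x in range(-66,-8,4):
        k=ok&(abs(X-x)<2)&(abs(Y)<8)
        print(x,k.sum(),np.median(D[k]).round(1),end=" | ")
    print()
if __name__=="__main__": fit(sys.argv[1],[float(v) for v in sys.argv[2:5]],float(sys.argv[5]))
E
python3 fit.py wL 583 258 113 6.3
```

```text
wL n [-0.498 -0.058  0.865] tilt 30.1 nyaw 6.7 bar yaw 6.5 rect (581.09716796875, 257.3367919921875) (9.421141624450684, 73.2712631225586) topmean [580.8 257.5 115.2] D 29.6 740
bar y mid -0.686585313914577
bar centre [584.2 257.9 109.1]
-66 13 -38.9 | -62 14 3.3 | -58 44 4.1 | -54 52 4.7 | -50 51 5.7 | -46 44 6.1 | -42 58 6.9 | -38 45 7.9 | -34 60 11.6 | -30 53 12.1 | -26 57 8.3 | -22 60 0.0 | -18 60 -0.5 | -14 58 -0.7 | -10 47 -0.6 |
```

```bash
python3 - <<'E'
from h import *
from bench import manip
s=manip.state();go(s,[584,257.5,160],6.5);go(s,[584,257.5,102],6.5)
E
```

```text
delta [ 5.03  1.96 14.1 ] yaw 0.001 ynow 6.58
delta [ 5.03  1.97 19.9 ] yaw 0.001 ynow 6.58
```

Request:
send_rows(
  delta_pos=[
    [2.5, 1, 4],
    [5.03, 1.97, 8],
    [5.03, 1.97, 12],
    [5.03, 1.97, 15],
    [5.03, 1.97, 17],
    [5.03, 1.97, 18.5],
    [5.03, 1.97, 19.5],
    [5.03, 1.97, 19.9],
    [5.03, 1.97, 19.9],
    [5.03, 1.97, 19.9],
  ],
  yaw=[0, 0, 0, 0, 0, 0, 0, 0, 0, 0],
  grip=[-0.2, -0.2, -0.2, -0.2, -0.2, -0.2, -0.2, -0.2, -0.2, -0.2],
)

```text
clock: 2.4
position: [584.7, 257.7, 103.3]
tcp_rot: [0.665, 0.747, 0.001, 0.0]
ft_force: [-0.9, 0.4, -0.5]
width: 34.4
grip_force: 0.0
```

Request:
send_rows(
  delta_pos=[
    [0, 0, 0],
    [0, 0, 0],
    [0, 0, 0],
    [0, 0, 0],
    [0, 0, 0],
  ],
  yaw=[0, 0, 0, 0, 0],
  grip=[-1, -1, -1, -1, -1],
  force=40,
)

```text
clock: 2.9
position: [582.2, 257.2, 103.2]
tcp_rot: [0.665, 0.747, -0.002, -0.002]
ft_force: [-12.8, -2.8, 8.3]
width: 12.9
grip_force: 38.9
```

Request:
send_rows(
  delta_pos=[
    [0, -0.12, 0],
    [0, -0.25, 0],
    [0, -0.25, 0],
    [0, -0.25, 0],
  ],
  yaw=[0, 0, 0, 0],
  grip=[-1, -1, -1, -1],
)

```text
clock: 3.3
position: [582.0, 257.2, 103.2]
tcp_rot: [0.665, 0.747, 0.0, 0.0]
ft_force: [-4.1, -0.6, 6.3]
width: 12.8
grip_force: 39.6
```

Request:
send_rows(
  delta_pos=[
    [0, -0.05, -0.087],
    [0, -0.1, -0.173],
    [0, -0.15, -0.26],
    [0, -0.2, -0.346],
    [0, -0.2, -0.346],
    [0, -0.2, -0.346],
  ],
  yaw=[0, 0, 0, 0, 0, 0],
  grip=[-1, -1, -1, -1, -1, -1],
)

```text
clock: 3.9
position: [582.0, 257.2, 106.0]
tcp_rot: [0.665, 0.746, 0.002, 0.001]
ft_force: [8.8, 2.7, -2.5]
width: 12.5
grip_force: 39.2
```

The bar actually moves straight up, since the hinge is level with it. I'll pull vertically.

Request:
send_rows(
  delta_pos=[
    [0, 0.1, -0.1],
    [0, 0.2, -0.2],
    [0, 0.2, -0.3],
    [0, 0.2, -0.4],
    [0, 0.2, -0.5],
    [0, 0.2, -0.6],
    [0, 0.2, -0.6],
  ],
  yaw=[0, 0, 0, 0, 0, 0, 0],
  grip=[-1, -1, -1, -1, -1, -1, -1],
)

```text
clock: 4.6
position: [582.6, 257.2, 111.8]
tcp_rot: [0.665, 0.747, 0.001, 0.0]
ft_force: [4.0, 2.2, -3.4]
width: 12.2
grip_force: 38.9
```

It lifted 8.6 mm at a few newtons, so the left lid is loose. I'll lower it and release.

Request:
send_rows(
  delta_pos=[
    [0, 0, 0.2],
    [0, 0, 0.4],
    [0, 0, 0.6],
    [0, 0, 0.8],
    [0, 0, 0.95],
    [0, 0, 0.95],
    [0, 0, 0.95],
    [0, 0, 0.95],
    [0, 0, 0.95],
  ],
  yaw=[0, 0, 0, 0, 0, 0, 0, 0, 0],
  grip=[-1, -1, -1, -1, -1, -1, -0.2, -0.2, -0.2],
)

```text
clock: 5.5
position: [581.5, 256.9, 101.7]
tcp_rot: [0.665, 0.747, -0.001, -0.0]
ft_force: [0.6, 0.4, -0.9]
width: 34.2
grip_force: 0.0
```

```bash
python3 - <<'E'
from h import *
from bench import manip
s=manip.state();print(s["q"]);go(s,[537,252,160],96.5);go(s,[537,252,92],96.5)
E
```

```text
[ 2.30106066e-01  6.39295092e-01  1.23113985e+00 -1.57025367e-04
  1.27301285e+00  1.15265239e-01]
delta [ 0.03 -4.49 -5.82] yaw -1.569 ynow 6.58
delta [ 0.03 -4.47  0.98] yaw -1.569 ynow 6.58
```

Request:
send_rows(
  delta_pos=[
    [0, 0, -2],
    [0, 0, -4],
    [0, -0.5, -6],
    [0, -1.5, -6],
    [0, -2.5, -6],
    [0, -3.5, -6],
    [0, -4.5, -6],
    [0, -4.5, -6],
    [0, -4.5, -6],
    [0, -4.5, -6],
    [0, -4.5, -6],
    [0, -4.5, -6],
  ],
  yaw=[0, -0.12, -0.26, -0.4, -0.54, -0.68, -0.82, -0.96, -1.1, -1.25, -1.4, -1.54],
  grip=[-0.2, -0.2, -0.2, -1, -1, -1, -1, -1, -1, -1, -1, -1],
)

```text
clock: 6.7
position: [537.0, 251.8, 161.8]
tcp_rot: [-0.045, 0.999, -0.0, -0.001]
ft_force: [-0.1, 0.0, -0.3]
width: 0.1
grip_force: 0.0
```

```bash
python3 - <<'E'
from h import *
from bench import manip,vision
s=manip.state();go(s,[537,252,90],96.5);print(s["position"],s["width"],s["ft_force"])
f=vision.grab_frame("wrist");cv2.imwrite("pics/p1.png",f["pixels"][:,:,::-1])
E
```

```text
delta [-0.01  0.03  7.18] yaw -0.023 ynow 95.17
[537.00214182 251.76502525 161.82660387] 0.08497770366723692 [-0.12297228  0.02679866 -0.26821745]
```

View pics/p1.png

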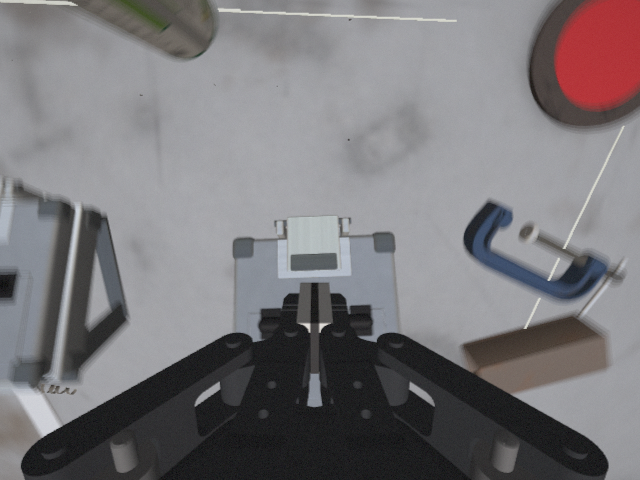

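The closed fingers are centred on the catch column: the pad is at (314,262) and the tip at (314,285). The linkage spreads only across the case, clear of the handle. I'll descend.

Request:
send_rows(
  delta_pos=[
    [0, 0, 3],
    [0, 0, 5],
    [0, 0, 6.5],
    [0, 0, 7.2],
    [0, 0, 7.2],
    [0, 0, 7.2],
  ],
  yaw=[-0.023, -0.023, -0.023, -0.023, -0.023, -0.023],
  grip=[-1, -1, -1, -1, -1, -1],
)

```text
clock: 7.35
position: [537.6, 252.0, 90.9]
tcp_rot: [-0.053, 0.999, 0.0, 0.0]
ft_force: [0.4, -0.1, 0.8]
width: -0.0
grip_force: 0.0
```

Request:
send_rows(
  delta_pos=[
    [-0.1, 0, 0.173],
    [-0.2, 0, 0.346],
    [-0.3, 0, 0.52],
    [-0.4, 0, 0.69],
    [-0.5, 0, 0.87],
    [-0.5, 0, 0.87],
  ],
  yaw=[0, 0, 0, 0, 0, 0],
  grip=[-1, -1, -1, -1, -1, -1],
)

```text
clock: 7.95
position: [542.3, 252.4, 81.3]
tcp_rot: [-0.054, 0.999, -0.0, -0.0]
ft_force: [-0.3, 1.2, -0.6]
width: 0.1
grip_force: 0.0
```

Request:
send_rows(
  delta_pos=[
    [-0.05, 0, 0.087],
    [-0.1, 0, 0.173],
    [-0.15, 0, 0.26],
    [-0.2, 0, 0.346],
    [-0.2, 0, 0.346],
  ],
  yaw=[0, 0, 0, 0, 0],
  grip=[-1, -1, -1, -1, -1],
)

```text
clock: 8.45
position: [544.3, 252.7, 78.0]
tcp_rot: [-0.054, 0.999, -0.0, -0.0]
ft_force: [-0.8, -0.1, -0.7]
width: -0.1
grip_force: 0.0
```

Request:
send_rows(
  delta_pos=[
    [-0.05, 0, 0.087],
    [-0.1, 0, 0.173],
    [-0.15, 0, 0.26],
    [-0.2, 0, 0.346],
    [-0.2, 0, 0.346],
  ],
  yaw=[0, 0, 0, 0, 0],
  grip=[-1, -1, -1, -1, -1],
)

```text
clock: 8.95
position: [546.4, 253.0, 75.1]
tcp_rot: [-0.054, 0.999, 0.0, 0.0]
ft_force: [-1.5, -0.3, 3.9]
width: 0.2
grip_force: 2.2
```

Request:
send_rows(
  delta_pos=[
    [-0.05, 0, 0.087],
    [-0.1, 0, 0.173],
    [-0.15, 0, 0.26],
    [-0.15, 0, 0.26],
  ],
  yaw=[0, 0, 0, 0],
  grip=[-1, -1, -1, -1],
)

```text
clock: 9.35
position: [547.6, 253.0, 72.0]
tcp_rot: [-0.054, 0.999, -0.0, -0.0]
ft_force: [-1.6, -0.7, 3.4]
width: 0.3
grip_force: 1.7
```

Request:
send_rows(
  delta_pos=[
    [-0.05, 0, 0.087],
    [-0.1, 0, 0.173],
    [-0.1, 0, 0.173],
  ],
  yaw=[0, 0, 0],
  grip=[-1, -1, -1],
)

```text
clock: 9.65
position: [547.9, 253.1, 71.6]
tcp_rot: [-0.054, 0.999, -0.0, -0.001]
ft_force: [-8.2, -1.9, 15.3]
width: -0.2
grip_force: 8.8
```

It's on the firm stop at 17 N. I'll retract and check the pad height.

Request:
send_rows(
  delta_pos=[
    [0.5, 0, -0.87],
    [1.5, 0, -3],
    [2, 0, -7],
    [2, 0, -11],
    [2, 0, -15],
    [2, 0, -15],
    [2, 0, -15],
  ],
  yaw=[0, 0, 0, 0, 0, 0, 0],
  grip=[-1, -1, -1, -1, -1, -1, -1],
)

```text
clock: 10.35
position: [528.8, 251.0, 220.6]
tcp_rot: [-0.054, 0.999, 0.0, 0.0]
ft_force: [-0.1, 0.1, -0.4]
width: 0.1
grip_force: 0.0
```

```bash
python3 look.py wL2; python3 fit.py wL2 582 257 113 6.5; python3 - <<'E'
from h import *
from bench import manip
s=manip.state();go(s,[575,-45,300],6.5);print(s["q"])
E
```

```text
10.35 [528.8 251.  220.6] 0.12405470420751735 [ 0.24  0.45  1.22 -0.    1.48 -1.44]
773 [ 32. 253.] [570.   28.1 111. ] [575.  23.] [20.5 37.7] -6.5
292 [281. 292.] [582.3 229.8 113.9] [584.2 228.6] [15.8 31.3] 17.8
253 [346. 292.] [576.3 282.7 113.9] [582.9 281.8] [19.7 22.7] -9.7
wL2 n [-0.511 -0.06   0.857] tilt 31.0 nyaw 6.7 bar yaw 6.6 rect (580.5272216796875, 255.54608154296875) (9.362797737121582, 74.0129165649414) topmean [579.1 254.4 114.2] D 29.8 525
bar y mid 1.3372644579998791
bar centre [582.7 254.8 108.2]
-66 6185 219.6 | -62 1133 198.6 | -58 342 180.6 | -54 341 178.2 | -50 354 176.5 | -46 406 183.5 | -42 137 5.7 | -38 83 5.0 | -34 94 5.1 | -30 89 7.5 | -26 91 7.5 | -22 43 6.4 | -18 74 0.8 | -14 91 0.1 | -10 86 0.0 | 
delta [ -1.45 -29.92  -8.06] yaw 1.565 ynow 96.14
[ 2.41069695e-01  4.51314143e-01  1.21658153e+00 -2.49852702e-06
  1.47517327e+00 -1.43692366e+00]
```

The left pad now sits 7.5 mm out, so it is snapped. Next is the middle case.

Request:
send_rows(
  delta_pos=[
    [0, 0, -4],
    [0, -2, -8],
    [0, -5, -8],
    [-0.5, -9, -8],
    [-0.5, -13, -8],
    [-1, -17, -8],
    [-1, -21, -8],
    [-1.4, -25, -8],
    [-1.45, -28, -8],
    [-1.45, -29.9, -8],
    [-1.45, -29.9, -8],
    [-1.45, -29.9, -8],
  ],
  yaw=[0.13, 0.27, 0.41, 0.55, 0.69, 0.83, 0.97, 1.11, 1.25, 1.4, 1.53, 1.565],
  grip=[-1, -0.25, -0.25, -0.25, -0.25, -0.25, -0.25, -0.25, -0.25, -0.25, -0.25, -0.25],
)

```text
clock: 11.6
position: [575.0, -45.5, 298.2]
tcp_rot: [0.668, 0.744, -0.001, -0.002]
ft_force: [-1.0, 0.2, -0.0]
width: 32.1
grip_force: 0.0
```

```bash
python3 look.py wM; python3 fit.py wM 575 4 113 6.5; python3 - <<'E'
from h import *
from bench import manip
s=manip.state();go(s,[574,4,102],6.8)
E
```

```text
11.6 [575.  -45.5 298.2] 32.08143682468849 [-0.28  0.4   1.08  0.    1.67 -0.39]
1056 [320. 160.] [574.5   4.4 112.7] [577.5   2.7] [19.7 75. ] 5.6
626 [288. 355.] [ 562.2 -220.4  111.7] [ 564.7 -225.1] [74.2 20.2] -6.8
wM n [-0.497 -0.049  0.866] tilt 30.0 nyaw 5.6 bar yaw 5.8 rect (572.2828979492188, 2.5722999572753906) (9.197063446044922, 73.2211685180664) topmean [572.    3.8 115.3] D 29.5 708
bar y mid -1.1898000177452133
bar centre [575.4   4.1 109.3]
-66 0 nan | -62 11 3.5 | -58 52 3.8 | -54 49 3.8 | -50 45 3.7 | -46 56 3.9 | -42 46 3.5 | -38 55 3.7 | -34 49 6.4 | -30 52 6.9 | -26 57 6.6 | -22 63 1.2 | -18 63 -0.6 | -14 48 -0.8 | -10 64 -0.4 | 
delta [ 4.87  0.5  19.64] yaw -0.01 ynow 6.22
  return _methods._mean(a, axis=axis, dtype=dtype,
  ret = ret.dtype.type(ret / rcount)
```

View pics/wM.png

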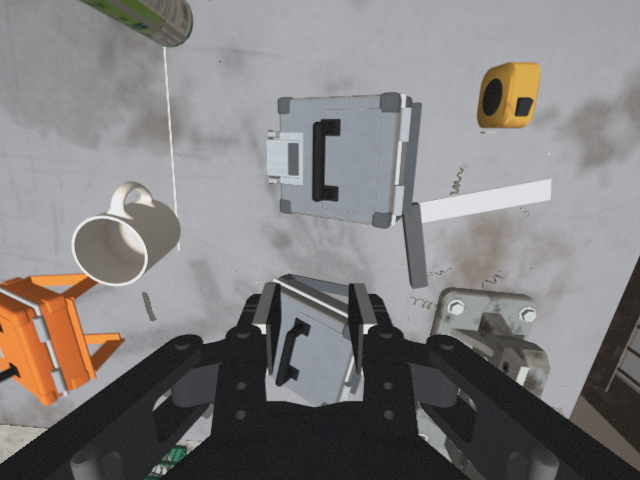

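The middle case has its catch at (285,158) and its bar at (322,160). The pad is about 6.8 mm out, so it is apparently snapped. I'll grip and test it.

Request:
send_rows(
  delta_pos=[
    [2.5, 0.2, 4],
    [4.8, 0.4, 8],
    [4.8, 0.4, 12],
    [4.8, 0.4, 15],
    [4.8, 0.4, 17],
    [4.8, 0.4, 18.5],
    [4.8, 0.4, 19.3],
    [4.8, 0.4, 19.6],
    [4.8, 0.4, 19.6],
    [4.8, 0.4, 19.6],
  ],
  yaw=[0.007, 0.007, 0.007, 0.007, 0.007, 0.007, 0.007, 0.007, 0.007, 0.007],
  grip=[-0.2, -0.2, -0.2, -0.2, -0.2, -0.2, -0.2, -0.2, -0.2, -0.2],
)

```text
clock: 12.65
position: [574.1, 3.4, 104.9]
tcp_rot: [0.669, 0.744, 0.0, 0.0]
ft_force: [0.2, 0.0, 0.1]
width: 34.4
grip_force: 0.0
```

Request:
send_rows(
  delta_pos=[
    [0, 0, 0],
    [0, 0, 0],
    [0, 0, 0],
    [0, 0, 0],
    [0, 0, 0],
  ],
  yaw=[0, 0, 0, 0, 0],
  grip=[-1, -1, -1, -1, -1],
  force=40,
)

```text
clock: 13.15
position: [572.9, 3.3, 105.0]
tcp_rot: [0.669, 0.744, -0.001, -0.0]
ft_force: [-7.0, -1.3, 6.2]
width: 12.7
grip_force: 38.9
```

Request:
send_rows(
  delta_pos=[
    [0, -0.1, -0.05],
    [0, -0.12, -0.1],
    [0, -0.12, -0.15],
    [0, -0.12, -0.2],
    [0, -0.12, -0.2],
    [0, -0.12, -0.2],
  ],
  yaw=[0, 0, 0, 0, 0, 0],
  grip=[-1, -1, -1, -1, -1, -1],
)

```text
clock: 13.75
position: [572.8, 3.3, 106.1]
tcp_rot: [0.669, 0.744, 0.0, 0.0]
ft_force: [3.2, -0.7, -2.0]
width: 12.4
grip_force: 39.1
```

Request:
send_rows(
  delta_pos=[
    [0, 0.03, -0.05],
    [0, 0.03, -0.1],
    [0, 0.03, -0.15],
    [0, 0.03, -0.15],
  ],
  yaw=[0, 0, 0, 0],
  grip=[-1, -1, -1, -1],
)

```text
clock: 14.15
position: [572.7, 3.3, 106.4]
tcp_rot: [0.669, 0.744, -0.0, -0.001]
ft_force: [6.6, -1.5, -15.7]
width: 12.1
grip_force: 39.2
```

At 16 N it moved only 1.4 mm in total, so the middle holds. I'll ease off, release and go to the right case.

Request:
send_rows(
  delta_pos=[
    [0, 0, 0.15],
    [0, 0.05, 0.3],
    [0, 0.05, 0.3],
    [0, 0.05, 0.3],
    [0, 0.05, 0.3],
    [0, 0.05, 0.3],
    [0, 0.05, -2],
    [0, 0.05, -6],
  ],
  yaw=[0, 0, 0, 0, 0, 0, 0, 0],
  grip=[-1, -1, -0.2, -0.2, -0.2, -0.2, -0.2, -0.2],
)

```text
clock: 14.95
position: [572.2, 3.6, 166.5]
tcp_rot: [0.669, 0.744, -0.001, -0.002]
ft_force: [0.4, -0.7, -0.7]
width: 34.3
grip_force: 0.0
```

```bash
python3 - <<'E'
from h import *
from bench import manip
s=manip.state();print(s["position"],s["width"],s["ft_force"],s["q"]);go(s,[563,-272,300],-6)
E
```

```text
[572.24887549   3.58545247 166.45276368] 34.25739021456051 [ 0.35887514 -0.68671324 -0.68313717] [-2.00541524e-01  4.74728155e-01  1.33740727e+00  2.23240396e-05
  1.33511385e+00 -3.06479439e-01]
delta [-27.28  -3.91 -13.38] yaw 0.211 ynow 6.07
```

Request:
send_rows(
  delta_pos=[
    [0, 0, -5],
    [-2, -0.5, -9],
    [-6, -1, -13.4],
    [-10, -1.5, -13.4],
    [-14, -2, -13.4],
    [-18, -2.6, -13.4],
    [-22, -3.2, -13.4],
    [-25, -3.7, -13.4],
    [-27.3, -3.9, -13.4],
    [-27.3, -3.9, -13.4],
    [-27.3, -3.9, -13.4],
    [-27.3, -3.9, -13.4],
  ],
  yaw=[0, 0.1, 0.211, 0.211, 0.211, 0.211, 0.211, 0.211, 0.211, 0.211, 0.211, 0.211],
  grip=[-0.2, -0.2, -0.2, -0.2, -0.2, -0.2, -0.2, -0.2, -0.2, -0.2, -0.2, -0.2],
)

```text
clock: 16.15
position: [563.6, -271.2, 302.1]
tcp_rot: [0.743, 0.669, 0.0, 0.0]
ft_force: [0.6, -0.7, 0.9]
width: 34.1
grip_force: 0.0
```

```bash
python3 look.py wR; python3 fit.py wR 563 -227 113 -6 2>/dev/null; python3 - <<'E'
from h import *
from bench import manip
s=manip.state();go(s,[560,-225,103],-6.5)
E
```

```text
16.15 [ 563.6 -271.2  302.1] 34.05121310834362 [-0.64  0.49  0.92  0.    1.73 -0.53]
1035 [308. 163.] [ 562.3 -224.9  112.6] [ 564.6 -227.1] [74.7 20.3] -6.4
wR n [-0.495  0.054  0.867] tilt 29.9 nyaw -6.3 bar yaw -6.4 rect (559.643798828125, -226.1361083984375) (73.2635498046875, 9.450023651123047) topmean [ 559.5 -224.9  115.4] D 29.5 679
bar y mid -1.133215726929194
bar centre [ 563.  -225.2  109.3]
-66 0 nan | -62 14 2.7 | -58 43 3.8 | -54 45 4.3 | -50 45 5.2 | -46 42 5.8 | -42 47 6.5 | -38 46 7.8 | -34 58 11.3 | -30 50 11.6 | -26 70 3.4 | -22 45 -0.2 | -18 60 -0.5 | -14 56 -0.9 | -10 35 -0.7 | 
delta [ 4.55 -0.85 19.91] yaw 0.01 ynow -5.95
```

The right catch is standing 11.5 mm out, so it looks loose. I'll test it.

Request:
send_rows(
  delta_pos=[
    [2.5, -0.4, 4],
    [4.5, -0.8, 8],
    [4.5, -0.8, 12],
    [4.5, -0.8, 15],
    [4.5, -0.8, 17],
    [4.5, -0.8, 18.5],
    [4.5, -0.8, 19.4],
    [4.5, -0.8, 19.8],
    [4.5, -0.8, 19.8],
    [4.5, -0.8, 19.8],
  ],
  yaw=[0.008, 0.008, 0.008, 0.008, 0.008, 0.008, 0.008, 0.008, 0.008, 0.008],
  grip=[-0.2, -0.2, -0.2, -0.2, -0.2, -0.2, -0.2, -0.2, -0.2, -0.2],
)

```text
clock: 17.2
position: [560.6, -226.7, 104.7]
tcp_rot: [0.746, 0.666, 0.0, 0.001]
ft_force: [0.3, -0.2, -0.3]
width: 34.4
grip_force: 0.0
```

Request:
send_rows(
  delta_pos=[
    [0, 0, 0],
    [0, 0, 0],
    [0, 0, 0],
    [0, 0, 0],
    [0, 0, 0],
  ],
  yaw=[0, 0, 0, 0, 0],
  grip=[-1, -1, -1, -1, -1],
  force=40,
)

```text
clock: 17.7
position: [560.4, -226.7, 104.7]
tcp_rot: [0.746, 0.666, 0.0, 0.001]
ft_force: [-3.0, 0.6, 5.5]
width: 12.7
grip_force: 39.1
```

Request:
send_rows(
  delta_pos=[
    [0, 0, -0.1],
    [0, 0, -0.2],
    [0, 0, -0.3],
    [0, 0, -0.4],
    [0, 0, -0.4],
  ],
  yaw=[0, 0, 0, 0, 0],
  grip=[-1, -1, -1, -1, -1],
)

```text
clock: 18.2
position: [560.4, -226.7, 107.8]
tcp_rot: [0.746, 0.666, 0.0, 0.0]
ft_force: [0.9, -1.5, -1.0]
width: 12.4
grip_force: 39.0
```

Moving 3 mm at low force, so it is loose. I'll lift a bit more, then lower and release.

Request:
send_rows(
  delta_pos=[
    [0, 0, -0.1],
    [0, 0, -0.2],
    [0, 0, -0.3],
    [0, 0, -0.4],
    [0, 0, -0.5],
    [0, 0, -0.5],
  ],
  yaw=[0, 0, 0, 0, 0, 0],
  grip=[-1, -1, -1, -1, -1, -1],
)

```text
clock: 18.8
position: [560.9, -226.7, 112.9]
tcp_rot: [0.746, 0.666, 0.0, 0.001]
ft_force: [5.0, -1.6, -2.7]
width: 11.9
grip_force: 39.0
```

Request:
send_rows(
  delta_pos=[
    [0, 0, 0.2],
    [0, 0, 0.4],
    [0, 0, 0.6],
    [0, 0, 0.8],
    [0, 0, 0.95],
    [0, 0, 0.95],
    [0, 0, 0.95],
    [0, 0, 0.95],
    [0, 0, 0.95],
  ],
  yaw=[0, 0, 0, 0, 0, 0, 0, 0, 0],
  grip=[-1, -1, -1, -1, -1, -1, -0.2, -0.2, -0.2],
)

```text
clock: 19.7
position: [559.8, -226.4, 102.8]
tcp_rot: [0.746, 0.666, -0.0, -0.001]
ft_force: [-0.9, -0.2, -0.6]
width: 34.4
grip_force: 0.0
```

```bash
python3 - <<'E'
from h import *
from bench import manip
s=manip.state();print(s["q"])
t=np.radians(-6.4);ex=np.array([np.cos(t),np.sin(t),0]);h=np.array([560.4,-226.5,0])
X=h-(28+17)*ex  # left case: approach point 45 mm before handle
X[2]=160; go(s,X,83.6); print(X)
E
```

```text
[-5.80062158e-01  5.88555266e-01  1.33052425e+00 -1.57273650e-04
  1.22418192e+00 -4.66985342e-01]
delta [-0.01 -4.45 -5.71] yaw -1.572 ynow -6.48
[ 515.68044364 -221.48389805  160.        ]
```

Request:
send_rows(
  delta_pos=[
    [0, 0, -2],
    [0, 0, -4],
    [0, -0.5, -6],
    [0, -1.5, -6],
    [0, -2.5, -6],
    [0, -3.5, -6],
    [0, -4.5, -6],
    [0, -4.5, -6],
    [0, -4.5, -6],
    [0, -4.5, -6],
    [0, -4.5, -6],
    [0, -4.5, -6],
  ],
  yaw=[0, -0.12, -0.26, -0.4, -0.54, -0.68, -0.82, -0.96, -1.1, -1.25, -1.4, -1.54],
  grip=[-0.2, -0.2, -0.2, -1, -1, -1, -1, -1, -1, -1, -1, -1],
)

```text
clock: 20.9
position: [515.3, -221.4, 162.9]
tcp_rot: [0.069, 0.998, 0.0, -0.001]
ft_force: [-0.5, 0.1, 0.6]
width: 0.2
grip_force: 0.0
```

```bash
python3 - <<'E'
from h import *
from bench import manip
s=manip.state();print(s["position"],s["width"],s["q"]);go(s,[515.7,-221.5,90],83.6)
E
```

```text
[ 515.26655114 -221.37944716  162.89691094] 0.16415645450601096 [-6.16826223e-01  4.57610024e-01  1.37901879e+00 -1.11797195e-04
  1.30629546e+00 -2.04982875e+00]
delta [-0.05 -0.01  7.29] yaw -0.026 ynow 82.11
```

Request:
send_rows(
  delta_pos=[
    [0, 0, 3],
    [0, 0, 5],
    [0, 0, 6.5],
    [0, 0, 7.2],
    [-0.2, 0, 7.55],
    [-0.4, 0, 7.9],
    [-0.6, 0, 8.25],
    [-0.7, 0, 8.42],
    [-0.7, 0, 8.42],
  ],
  yaw=[-0.026, -0.026, -0.026, -0.026, -0.026, -0.026, -0.026, -0.026, -0.026],
  grip=[-1, -1, -1, -1, -1, -1, -1, -1, -1],
)

```text
clock: 21.8
position: [522.6, -222.6, 79.2]
tcp_rot: [0.059, 0.998, -0.0, 0.0]
ft_force: [0.7, -0.0, -1.0]
width: -0.0
grip_force: 0.0
```

Request:
send_rows(
  delta_pos=[
    [-0.05, 0, 0.087],
    [-0.1, 0, 0.173],
    [-0.15, 0, 0.26],
    [-0.2, 0, 0.346],
    [-0.2, 0, 0.346],
  ],
  yaw=[0, 0, 0, 0, 0],
  grip=[-1, -1, -1, -1, -1],
)

```text
clock: 22.3
position: [524.6, -222.8, 76.1]
tcp_rot: [0.059, 0.998, -0.0, 0.0]
ft_force: [-1.2, 0.1, 4.5]
width: -0.2
grip_force: 2.2
```

Request:
send_rows(
  delta_pos=[
    [-0.05, 0, 0.087],
    [-0.1, 0, 0.173],
    [-0.15, 0, 0.26],
    [-0.15, 0, 0.26],
  ],
  yaw=[0, 0, 0, 0],
  grip=[-1, -1, -1, -1],
)

```text
clock: 22.7
position: [525.8, -222.9, 72.7]
tcp_rot: [0.059, 0.998, 0.0, -0.0]
ft_force: [-1.0, -0.1, 0.1]
width: 0.5
grip_force: 0.0
```

Request:
send_rows(
  delta_pos=[
    [-0.05, 0, 0.087],
    [-0.1, 0, 0.173],
    [-0.1, 0, 0.173],
  ],
  yaw=[0, 0, 0],
  grip=[-1, -1, -1],
)

```text
clock: 23.0
position: [526.4, -223.0, 72.0]
tcp_rot: [0.059, 0.998, -0.0, -0.001]
ft_force: [-5.2, 1.8, 9.3]
width: -0.6
grip_force: 5.2
```

Same signature: it snapped, then met the stop. I'll push a little more, then retract and check.

Request:
send_rows(
  delta_pos=[
    [-0.05, 0, 0.087],
    [-0.05, 0, 0.087],
  ],
  yaw=[0, 0],
  grip=[-1, -1],
)

```text
clock: 23.2
position: [526.5, -223.0, 71.7]
tcp_rot: [0.059, 0.998, -0.0, -0.001]
ft_force: [-9.4, 1.7, 15.7]
width: 0.1
grip_force: 9.1
```

Request:
send_rows(
  delta_pos=[
    [0.5, 0, -0.87],
    [1.5, 0, -3],
    [2, 0, -7],
    [2, 0, -11],
    [2, 0, -15],
    [2, 0, -15],
    [2, 0, -15],
  ],
  yaw=[0, 0, 0, 0, 0, 0, 0],
  grip=[-1, -1, -1, -1, -1, -1, -1],
)

```text
clock: 23.9
position: [507.6, -220.8, 220.9]
tcp_rot: [0.059, 0.998, -0.0, 0.001]
ft_force: [-0.3, 0.3, -0.3]
width: 0.5
grip_force: 0.0
```

```bash
python3 look.py wR2; python3 fit.py wR2 560.5 -226 113 -6.4 2>/dev/null; python3 - <<'E'
from h import *
from bench import vision
f=vision.grab_frame("side");P=cloud(f);g=dict(np.load("side0.npz"));P0=cloud(g)
cv2.imwrite("pics/side1.png",f["pixels"][:,:,::-1])
d=abs(f["pixels"].astype(int)-g["pixels"].astype(int)).max(-1)
for n,(u,v,w,h) in dict(can=(236,185,32,75),mug=(245,280,42,56),tape=(382,206,24,32)).items():
    print(n,(d[v:v+h,u:u+w]>60).mean().round(3))
E
```

```text
23.9 [ 507.6 -220.8  220.9] 0.4556091742789754 [-0.62  0.39  1.31  0.    1.44 -2.08]
1345 [586. 278.] [572.5  -3.4 112. ] [579.5   2.2] [26.5 80. ] 7.2
278 [283. 291.] [ 554.3 -252.2  114.1] [ 554.  -252.3] [11.7 27.2] 3.8
283 [346. 291.] [ 560.3 -200.2  113.9] [ 561.9 -199.4] [25.6 17.8] -18.7
wR2 n [-0.511  0.056  0.858] tilt 30.9 nyaw -6.2 bar yaw -6.2 rect (558.284423828125, -226.28076171875) (73.90301513671875, 9.38760757446289) topmean [ 557.  -226.3  114.2] D 29.9 543
bar y mid -0.09020129787873543
bar centre [ 560.6 -226.7  108.2]
-66 5421 219.8 | -62 2268 216.1 | -58 375 180.8 | -54 337 178.9 | -50 355 176.7 | -46 424 183.4 | -42 152 6.1 | -38 85 5.1 | -34 100 5.3 | -30 82 7.6 | -26 84 7.6 | -22 36 7.2 | -18 77 0.8 | -14 85 0.3 | -10 84 -0.1 | 
can 0.0
mug 0.0
tape 0.0
```

View pics/side1.png

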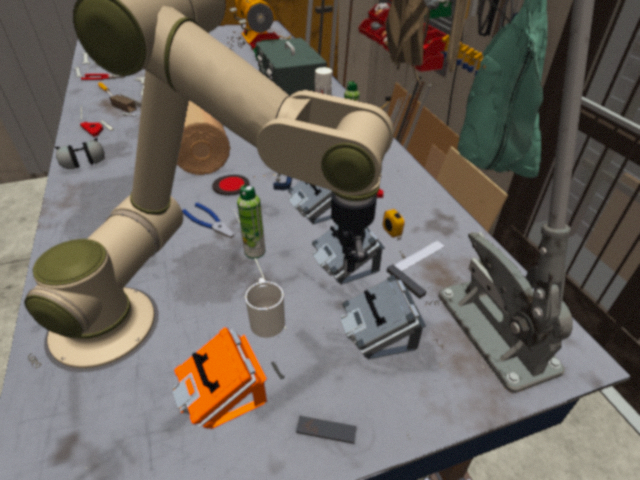

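The side view shows the can at (250,222), the mug at (266,308) and the tape at (394,222), all unmoved. The gripper is clear and the right pad is 7.6 mm out, so it is snapped. I'll hand in.

```bash
python3 -c "
from bench import ticket
print(ticket.hand_in())"
```

```text
the job is handed in; nothing more can be done
None
```

I tested the lids left to right: the left and right lids lifted, so I let them down and snapped their catches; the middle lid held at about 16 N, so I left its catch alone. All three lids are shut and snapped, the can, mug and tape measure did not move, and the job is handed in at about 24 s.

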